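# Clamp a rake dowel in the V-blocks for drilling

### The job

The thick round dowel is to be drilled for the pins of a new marbling rake. Lay it into the grooves of the two V-blocks, slide it along them until its end is gently home against the end stop, and then swing the clamp strap over and press its grip down, firmly but not hard, so that the sprung pad keeps the dowel clamped when you let go. Leave the other things on the bench where they are.

Things in the scene. Friction and masses are not known exactly. Their poses are not given: they have to be found in the camera images.
- dowel: plain light wooden dowel, 28 mm diameter, 200 mm long, about 100 g, ends alike; origin at its centre, y along it. It starts in a low wooden rest (two grooved bars 120 mm apart, 18 mm high), centre 24 mm above the bench; grip it across at its middle, where there is only a 3 mm slat below and 100 mm clear between the bars.
- jig: drilling jig, fixed: base plate 112 x 250 mm, 10 mm thick, with two dark steel V-blocks at y = -65 and +65 mm, each 30 mm long in y, 72 mm wide in x, tops 49 mm above the bench; 100 mm clear for fingers between them. Origin on the bench top midway between the blocks; z up, y along the grooves towards the end stop, x across.
- seat (a point): where the centre of the dowel must end: on the jig's x = 0, y = 0, 45 mm above the bench, midway between the V-blocks. The grooves are 90 degree Vs, 48 mm wide at the top, bottom 25 mm above the bench; the dowel then lies along the jig's y with its end against the stop. Unclamped, it slides along the grooves at 1 to 2 N.
- end_stop: fixed upright steel plate at the +y end of the jig, 34 mm wide, 10 mm thick, top 60 mm above the bench; origin in the middle of the face that the dowel's end meets, at (0, 100, 45) mm in the jig's frame. Push the dowel on it with 3 to 8 N, never more than 20 N.
- clamp_arm: steel strap (20 mm wide, 8 thick, 134 long) on a stiff hinge; origin on the hinge axis, at (46, 65, 75) mm in the jig's frame between two ears 86 mm high. It turns about the jig's y: at 0 rad it is level and points to the jig's -x over the +y V-block; positive lifts it, 1.57 is upright, 1.9 the end. It starts at 1.45 to 1.75 and stays where it is left (friction 1.0 N m).
- clamp_grip (a point): middle of the flat upper (outer) face of the black grip (44 mm along the strap, 24 wide, 14 thick) at the strap's end, 112 mm from the hinge axis and, with the strap level, at the hinge's height. With the strap upright this face looks to the jig's +x: push it to -x, then down along its arc. 8 to 9 N here moves the strap, plus 0.4 N per newton of pad force; 13 to 15 N clamps well.
- clamp_screw (a point): centre of the strap 46 mm from the hinge, where the pad's screw passes. The sprung rubber pad (20 mm wide, 6 N per mm, 5 mm travel) hangs below. The screw's setting differs by up to 6 mm either way and is not reported: the pad meets a seated dowel at a strap angle between +0.21 and -0.08 rad, so feel for it. It must end pressing with over 5 N, never over 22 N.
- jar_small: small clear screw jar, 58 mm wide, 68 high; a bystander to be left alone; origin under its middle
- dropper_1: small brown dropper bottle, 33 mm wide, 92 high; a bystander to be left alone; origin under its middle
- rinse_bottle: plain plastic bottle, 62 mm wide, 116 high; a bystander to be left alone; origin under its middle
- lid_small: flat metal jar lid, 62 mm wide, 13 high; a bystander to be left alone; origin under its middle
- tape_1: roll of tape lying flat, 100 mm wide, 25 high; a bystander to be left alone; origin under its middle
- wood_block: rough wooden block, 45 x 75 x 30 mm; a bystander to be left alone; origin under its middle

How it is judged:
By the outcome, as a careful person would: the job done as asked, in the order asked, and still so for the second after the job is handed in, with the robot touching nothing.
It also fails if it takes over 67 s, if anything falls off the work surface, if the arm or the gripper's body presses on something with over 40 N, if the wrist force passes 120 N, or if a joint passes its speed limit or range.

### The arm

A 6-joint arm with a two-finger parallel gripper is mounted at the origin on a cart in front of the work surface, level with it; the furniture and walls round the work are solid. World frame = base frame: x ahead of the robot, y to its left, z up, the work surface at z = 0. Lengths are in m, angles in rad, forces in N, time in s.
With the tool pointing down it reaches from about 0.3 to 0.875 m from the base axis. Payload 6.4 kg.
Tool frame: the origin (TCP) lies midway between the tips of the shut fingers; the grasp point (between the pads) lies 19 mm behind it; z points along the fingers, y is the line along which they close (so a half turn about z gives the same grasp; the last joint's range is limited). The gripper opens to 85 mm and grips with 20 to 120 N. Pads are 22 mm wide; open, the fingers measure 114 mm over their backs; the gripper's body (76 mm by 85 mm) begins 54 mm behind the grasp point. The pads swing forward as they close: fully open they stand 13 mm farther back than shut.
Start: joints at [1.094, 0.181, 1.607, -0, 1.354, -0.206], TCP at [0.154, 0.554, 0.231] pointing down, gripper open.
Joint ranges: [-2.99, 2.99], [-0.89, 2.07], [0.3, 2.58], [-1.14, 4.28], [0, 2.63], [-3.12, 3.12]. Speed limits (rad/s): [2.57, 2.57, 3.01, 3.14, 3.14, 3.14].

### API

Orientations are given as a unit quaternion [w, x, y, z].
In Python, from bench import ctrl gives the robot as it stands. The module is installed in compiled form; this text tells all that it offers.
- The arm moves only by the tool move_arm, never from a script. Its argument "plan" is one flat list of numbers, 6 for each row, row after row: the shift along the world's x, y, z in units of 50 mm (1.0 is 50 mm), then the turn, a rotation vector about the world's x, y, z in rad. A call has 1 to 10 rows; each row is the pose to reach, as a shift and turn from the pose commanded when the call began; what a row does not reach only later rows make up. A row lasts 1/8 s, in which the tool goes at most 62.5 mm and 10.7 degrees, less where a joint would pass 70% of its speed; a pose out of reach is approached as far as the arm can. A call with a gripper value outside its range is refused whole. "grip" is the finger opening in mm, from 0 to 85.4, set as the call begins (left out, the last holds). The fingers move at their own pace and stop on an object; the grip force is fixed at half the most. Time passes only in rows, so rows that repeat a pose let the fingers close. It gives the time, the measured TCP pose, the force, the opening and the grip force at its end, in the units of the state.
- ctrl.get_obs(): the state, without advancing time (a new reading comes with each control period).
- ctrl.camera(name): name is "scene" or "side" or "wrist"; returns a dict with "pixels" (400x640x3 uint8, red, green, blue), "fx", "fy", "cx", "cy" (pixels), "dist_coeffs" ([k1, k2, p1, p2, k3] as OpenCV has them; the pictures are not rectified), "origin" and "attitude" of the camera in the world. Camera axes: x right, y down, z forward; pixel columns grow to the right and rows downward; lengths in m; the calibration is good to about 2 mm. A picture is of the moment at which its call begins. There is no depth.
- ctrl.hand_in(): hands the job in; it is judged then, once.
The state is a dict: "time_s": time; "q": joint angles; "dq": joint speeds; "joint_efforts": joint torques, N m; "eef_pos": TCP position; "eef_rot": TCP orientation; "wrist_force": force on the tool from outside, world axes, zero at the start; "torque": the same for the moment, N m; "opening": opening from 0.0 (shut) to 1.0 (fully open); "grasp_force": force on a finger pad.
Only numpy, scipy, OpenCV 4.12 (cv2) and the standard library are available. Lean on these libraries where they do the work, as an engineer would, in place of code of your own. Each camera call takes 0.05 s, during which the arm holds its last target. There are 200 camera calls.

## Working session

There is one attempt and no reset: what is moved stays moved. The work goes in short steps, Python scripts to look and compute and a tool call to move; the robot and the scene stay as the last step left them, time stands still between calls to the robot, and variables do not carry over. Pictures are saved under pics/ and viewed, at most 12 in all, crops included, and the job is handed in when it is done.

Besides the shell and the picture viewer there is one more tool, called after ">>>" in YAML: its name, and indented under it one key for each argument. move_arm: Moves the arm, as the interface text tells. Its arguments: {"type":"object","properties":{"plan":{"type":"array"},"grip":{"type":"number"}},"required":["plan"]}

```bash
mkdir -p pics
cat > h.py <<'E'
import numpy as np, cv2
from bench import ctrl
from scipy.spatial.transform import Rotation as R
def Rm(a):
    a=np.array(a,float)
    return a if a.shape==(3,3) else R.from_quat(a[[1,2,3,0]]).as_matrix()
def cam(n):
    c=ctrl.camera(n); c['K']=np.array([[c['fx'],0,c['cx']],[0,c['fy'],c['cy']],[0,0,1.]]); c['D']=np.array(c['dist_coeffs'],float)
    c['R']=Rm(c['attitude']); c['o']=np.array(c['origin']); return c
def ray(c,uv):
    p=cv2.undistortPoints(np.array(uv,float).reshape(-1,1,2),c['K'],c['D']).reshape(-1,2)
    return np.c_[p,np.ones(len(p))]@c['R'].T
def onz(c,uv,z):
    d=ray(c,uv); return c['o']+d*((z-c['o'][2])/d[:,2])[:,None]
def proj(c,P):
    P=np.array(P,float).reshape(-1,3); Pc=(P-c['o'])@c['R']
    return cv2.projectPoints(Pc,np.zeros(3),np.zeros(3),c['K'],c['D'])[0].reshape(-1,2)
def save(c,f,s=1.0,box=None):
    im=c['pixels'][...,::-1]
    if box: im=im[box[1]:box[3],box[0]:box[2]]
    cv2.imwrite('pics/'+f,cv2.resize(im,None,fx=s,fy=s,interpolation=cv2.INTER_CUBIC))
E
python3 - <<'E'
from h import *
a=cam('scene');b=cam('side')
save(a,'scene0.png',1.25);save(b,'side0.png',1.25)
for c in (a,b): print(c['o'],c['R'].round(3).tolist(),c['fx'],c['D'])
print(ctrl.get_obs())
E
```

```text
[ 0.25751117 -0.61405461  0.87792844] [[0.898, -0.336, 0.283], [-0.439, -0.663, 0.606], [-0.016, -0.669, -0.743]] 405.46263502232483 [-0.04481209  0.          0.          0.          0.        ]
[0.45529955 0.84970231 0.40086783] [[-0.996, -0.024, 0.084], [-0.087, 0.36, -0.929], [-0.008, -0.933, -0.361]] 389.44386282368157 [-0.06054775  0.          0.          0.          0.        ]
{'time_s': 0.1, 'q': array([ 1.09367462e+00,  1.81426647e-01,  1.60786762e+00, -8.85256552e-06,
        1.35380366e+00, -2.06281016e-01]), 'dq': array([-0.00076195, -0.00292951, -0.00176468, -0.00167474,  0.00119334,
        0.00092211]), 'joint_efforts': array([-3.57756162e-04, -4.45884168e+01, -3.52231979e+01, -3.81766467e-04,
        4.32058034e-03, -4.65491087e-05]), 'eef_pos': array([0.15358916, 0.55361544, 0.23051631]), 'eef_rot': array([-2.48129558e-04,  1.35005833e-01,  9.90844518e-01, -7.10571887e-04]), 'wrist_force': array([-0.32378755, -0.26047017, -0.5295892 ]), 'torque': array([-0.03524341, -0.01674274,  0.00848675]), 'grasp_force': 0.0, 'opening': 1.000286215747461}
```

View pics/scene0.png

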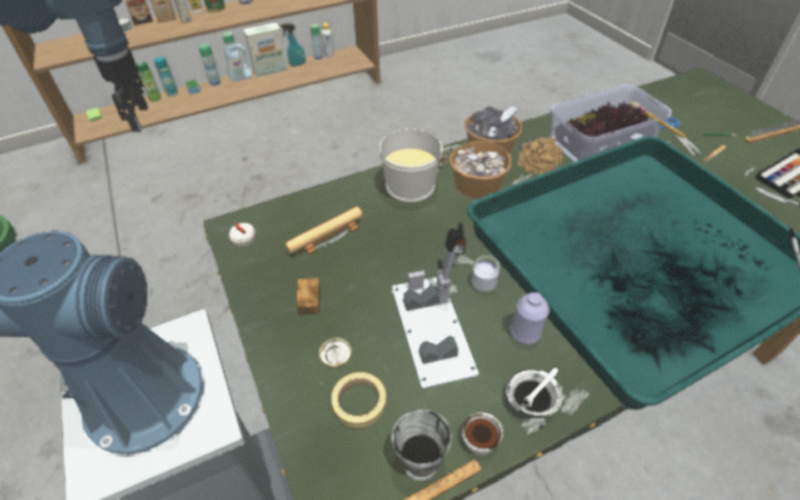

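View pics/side0.png

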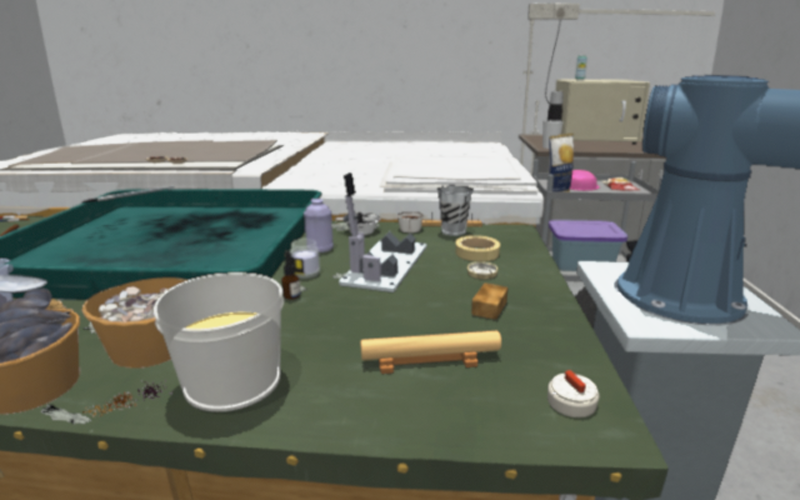

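The scene view shows the dowel from (286,245) to (362,213), with the white jig plate at about (392..476, 277..384) and the strap upright near (455,240), all in 1.25x pixels. The dropper stands behind the jig in the side view, at about (291,275).

```bash
cat > m.py <<'E'
from h import *
a=cam('scene');b=cam('side')
def mask(c,lo,hi,box):
    h=cv2.cvtColor(c['pixels'],cv2.COLOR_RGB2HSV); m=cv2.inRange(h,lo,hi); k=np.zeros_like(m); x0,y0,x1,y1=box; k[y0:y1,x0:x1]=255
    cs,_=cv2.findContours(m&k,cv2.RETR_EXTERNAL,cv2.CHAIN_APPROX_NONE); return max(cs,key=cv2.contourArea)
if __name__=='__main__':
    for n,c,box in (('scene',a,(220,155,300,210)),('side',b,(280,255,410,300))):
        h=cv2.cvtColor(c['pixels'],cv2.COLOR_RGB2HSV)
        k=mask(c,(12,60,120),(28,200,255),box); r=cv2.minAreaRect(k); print(n,r,h[int(r[0][1]),int(r[0][0])])
        bp=cv2.boxPoints(r); e=sorted([(np.linalg.norm(bp[i]-bp[(i+1)%4]),i) for i in range(4)])[:2]
        mids=[(bp[i]+bp[(i+1)%4])/2 for _,i in e]; print(mids,onz(c,mids,.024).round(4).tolist())
    k=mask(a,(0,0,150),(180,45,255),(300,200,390,315)); hull=cv2.convexHull(k); q=cv2.approxPolyDP(hull,6,True).reshape(-1,2); print(cv2.contourArea(hull),q.tolist()); print(onz(a,q,.01).round(4).tolist())
    r=cv2.boxPoints(cv2.minAreaRect(k));print(onz(a,r,.01).round(4).tolist())
E
python3 m.py
```

```text
scene ((260.4456787109375, 185.81344604492188), (17.560733795166016, 67.0979995727539), 62.969139099121094) [ 17 101 204]
[array([290.32983, 170.56642], dtype=float32), array([230.56152, 201.06047], dtype=float32)] [[0.5666, 0.2519, 0.024], [0.3621, 0.2127, 0.024]]
side ((344.8871765136719, 279.8074951171875), (26.075454711914062, 113.2818832397461), 86.18592071533203) [ 18 113 160]
[array([401.40268, 276.0398 ], dtype=float32), array([288.37167, 283.5752 ], dtype=float32)] [[0.359, 0.2368, 0.024], [0.5583, 0.2756, 0.024]]
3552.5 [[314, 228], [360, 240], [381, 300], [336, 308]]
[[0.5385, 0.0251, 0.01], [0.6305, -0.0673, 0.01], [0.5862, -0.245, 0.01], [0.4808, -0.2155, 0.01]]
[[0.5319, 0.026, 0.01], [0.6684, 0.0136, 0.01], [0.5918, -0.2468, 0.01], [0.4777, -0.2302, 0.01]]
```

>>> move_arm:
  plan: [2,-2,0,0,0,0.15,4,-4,0,0,0,0.3,6,-6,0,0,0,0.46,6.14,-6.2,0,0,0,0.46,6.14,-6.2,0,0,0,0.46,6.14,-6.2,0,0,0,0.46,6.14,-6.2,0,0,0,0.46,6.14,-6.2,0,0,0,0.46,6.14,-6.2,0,0,0,0.46,6.14,-6.2,0,0,0,0.46]
  grip: 85

```text
time_s: 1.45
eef_pos: [0.4598, 0.2451, 0.2312]
eef_rot: [-0.0, -0.095, 0.995, 0.0]
wrist_force: [-0.4, 0.2, 0.1]
opening: 0.996
grasp_force: 0.0
```

Run:
```python
from h import *
c=cam('wrist'); save(c,'w1.png',1); o=ctrl.get_obs(); print(o['time_s'],o['eef_pos'],o['eef_rot'],o['q'],c['o'],c['R'].round(3).tolist())
h=cv2.cvtColor(c['pixels'],cv2.COLOR_RGB2HSV); m=cv2.inRange(h,(12,60,120),(28,200,255)); cs,_=cv2.findContours(m,cv2.RETR_EXTERNAL,cv2.CHAIN_APPROX_NONE)
k=max(cs,key=cv2.contourArea); r=cv2.minAreaRect(k); print(r); bp=cv2.boxPoints(r); print(onz(c,bp,.024).round(4).tolist())
```

```text
1.5 [0.45981657 0.24519617 0.23123842] [-1.31548508e-04 -9.55027269e-02  9.95429157e-01  7.65608251e-05] [ 2.61740278e-01  5.99923664e-02  1.74107474e+00  1.99774522e-04
  1.34075971e+00 -1.50039863e+00] [0.38390939 0.23035181 0.37392371] [[-0.189, 0.936, 0.299], [0.982, 0.18, 0.058], [0.001, 0.304, -0.953]]
((318.0, 157.5), (205.0, 58.0), 90.0)
[[0.3679, 0.1989, 0.024], [0.3579, 0.251, 0.024], [0.5621, 0.295, 0.024], [0.5739, 0.2332, 0.024]]
```

View pics/w1.png

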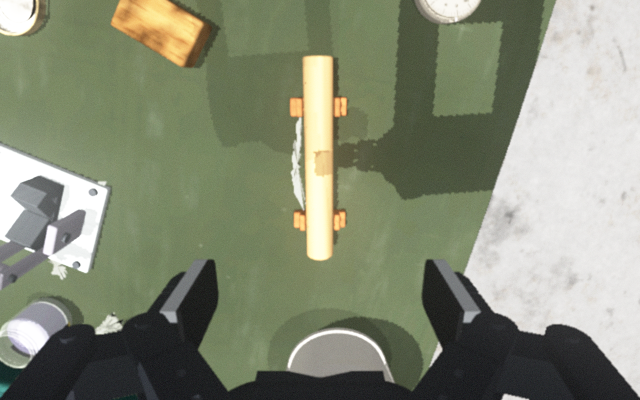

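The wrist view shows the dowel upright in the picture, its ends at (318,55) and (319,260). The orange rest bars cross at rows 107 and 220.

Run:
```python
from h import *
c=cam('wrist')
P=onz(c,[(317.5,56),(319,260)],.028); print(P.round(4),P.mean(0),np.degrees(np.arctan2(*(P[1]-P[0])[[1,0]])),np.linalg.norm(P[0]-P[1]))
Q=onz(c,[(297,107),(341,107),(300,220),(340,220)],.018); print(Q.round(4),Q.mean(0))
```

```text
[[0.3641 0.2248 0.028 ]
 [0.5658 0.2649 0.028 ]] [0.46495319 0.24487333 0.028     ] 11.246953750243035 0.205590073957278
[[0.4131 0.214  0.018 ]
 [0.4051 0.2557 0.018 ]
 [0.5282 0.2371 0.018 ]
 [0.5201 0.2789 0.018 ]] [0.46663568 0.24641892 0.018     ]
```

>>> move_arm:
  plan: [0.1,0,-1,0,0,0,0.1,0,-2,0,0,0,0.1,0,-3,0,0,0,0.1,0,-3.7,0,0,0,0.1,0,-4.2,0,0,0,0.1,0,-4.45,0,0,0,0.1,0,-4.45,0,0,0,0.1,0,-4.45,0,0,0]

```text
time_s: 2.55
eef_pos: [0.4667, 0.2446, 0.01]
eef_rot: [0.001, -0.095, 0.996, 0.0]
wrist_force: [0.7, -1.1, -0.9]
opening: 0.996
grasp_force: 0.0
```

>>> move_arm:
  plan: [0,0,0,0,0,0,0,0,0,0,0,0,0,0,0,0,0,0,0,0,0,0,0,0,0,0,0,0,0,0,0,0,0,0,0,0,0,0,0,0,0,0,0,0,0,0,0,0]
  grip: 15

```text
time_s: 3.55
eef_pos: [0.4661, 0.2441, 0.0093]
eef_rot: [0.0, -0.094, 0.996, 0.0]
wrist_force: [-0.8, -0.2, 6.0]
opening: 0.306
grasp_force: 58.8
```

>>> move_arm:
  plan: [0,0,0.3,0,0,0,0,0,1,0,0,0,0,0,2,0,0,0,0,0,3,0,0,0,0,0,4,0,0,-0.15,0.2,-0.7,5,0,0,-0.3,0.4,-1.4,5,0,0,-0.45,0.6,-2.1,5,0,0,-0.6,0.8,-2.8,5,0,0,-0.75,1,-3.5,5,0,0,-0.9]

```text
time_s: 4.8
eef_pos: [0.5157, 0.068, 0.2594]
eef_rot: [0.0, 0.35, 0.937, 0.0]
wrist_force: [0.6, 0.1, -0.8]
opening: 0.305
grasp_force: 59.2
```

>>> move_arm:
  plan: [0.2,-0.6,0,0,0,-0.15,0.4,-1.2,0,0,0,-0.3,0.5,-1.8,0,0,0,-0.45,0.6,-2.4,0,0,0,-0.6,0.7,-2.9,0,0,0,-0.75,0.8,-3.2,0,0,0,-0.9,0.96,-3.54,0,0,0,-1.05,0.96,-3.54,0,0,0,-1.1,0.96,-3.54,0,0,0,-1.1,0.96,-3.54,0,0,0,-1.1]

```text
time_s: 6.05
eef_pos: [0.5636, -0.1077, 0.259]
eef_rot: [0.0, 0.786, 0.618, 0.0]
wrist_force: [0.0, 0.3, -0.3]
opening: 0.305
grasp_force: 59.1
```

Run:
```python
from h import *
c=cam('wrist'); save(c,'w2.png',1.25); o=ctrl.get_obs(); print(o['time_s'],o['eef_pos'],o['eef_rot'],o['q'],o['wrist_force'],c['o'],c['R'].round(3).tolist())
np.savez('w2.npz',R=c['R'],o=c['o'],K=c['K'],D=c['D'],pix=c['pixels'])
```

```text
6.1 [ 0.56364071 -0.1076418   0.25898814] [-2.94203450e-06  7.86319638e-01  6.17819898e-01  6.77216133e-06] [-3.95470311e-01  1.55774957e-01  1.57912858e+00  1.48942594e-05
  1.40668765e+00 -1.56610686e-01] [-0.31968847  0.28650109 -1.86829376] [ 0.58268779 -0.03177808  0.40177743] [[0.971, -0.226, -0.072], [-0.238, -0.925, -0.296], [-0.0, 0.304, -0.953]]
```

View pics/w2.png

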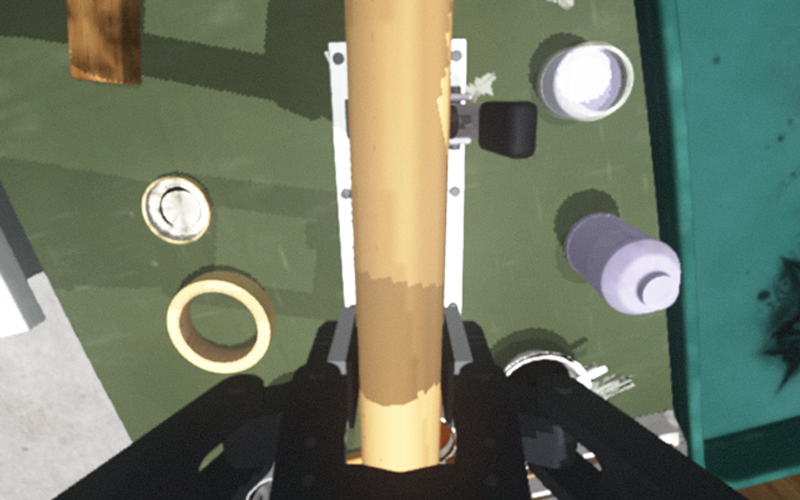

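The view shows the white plate under the dowel: top corners at (330,43) and (467,39), left edge down to (345,305), right edge to (463,300). The strap's grip is at (508,130), to the dowel's right and clear of it (1.25x).

Run:
```python
from h import *
z=dict(np.load('w2.npz')); c=z
g=cv2.cvtColor(c['pix'],cv2.COLOR_RGB2HSV); m=cv2.inRange(g,(0,0,150),(180,45,255))
# edges per row
L=[];Rr=[]
for v in range(45,235,5):
    row=m[v]; l=np.where(row[250:295])[0]; r=np.where(row[345:385])[0]
    if len(l): L.append((250+l[0],v))
    if len(r): Rr.append((345+r[-1]+1,v))
def line(P):
    Q=onz(c,P,.01)[:,:2]; vx,vy,x0,y0=cv2.fitLine(Q.astype(np.float32),cv2.DIST_HUBER,0,.0005,.001).ravel(); 
    if vy<0: vx,vy=-vx,-vy
    n=np.array([vy,-vx]); return np.array([vx,vy]),np.array([x0,y0]),np.abs((Q-[x0,y0])@n).max()
a,b=line(L),line(Rr); print(a,b)
T=onz(c,[(330/1.25,43/1.25),(467/1.25,39/1.25)],.01)[:,:2]; print('TL,TR',T,np.linalg.norm(T[1]-T[0]))
H=onz(c,np.array([(338,58),(456,56),(346,194),(454,191)])/1.25,.01)[:,:2]; print('holes',H.round(4).tolist())
y=(a[0]+b[0]);y/=np.linalg.norm(y);x=np.array([y[1],-y[0]])
print('width',(b[1]-a[1])@x,'x',x,'yaw',np.arctan2(x[1],x[0]),'ctr', T.mean(0)-.125*y)
# dowel lower/tilt: axis in view
o=ctrl.get_obs(); print(Rm(o['eef_rot']).round(4).tolist())
```

```text
(array([0.22009803, 0.97547776], dtype=float32), array([ 0.5137884 , -0.07737018], dtype=float32), np.float64(0.0020505022497903647)) (array([0.21666647, 0.9762457 ], dtype=float32), array([ 0.615044  , -0.14447798], dtype=float32), np.float64(0.011997137752133883))
TL,TR [[0.53840416 0.02448385]
 [0.6466989  0.00111301]] 0.11078783739080136
holes [[0.5416, 0.0118], [0.6354, -0.0095], [0.5175, -0.0985], [0.6109, -0.1186]]
width 0.113466784 x [ 0.9758632 -0.2183826] yaw -0.22015677 ctr [ 0.5652537  -0.10918447]
[[0.2366, 0.9716, 0.0], [0.9716, -0.2366, 0.0], [0.0, 0.0, -1.0]]
```

>>> move_arm:
  plan: [-0.05,-0.38,0,0,0,0.019,-0.05,-0.38,-1,0,0,0.019,-0.05,-0.38,-2,0,0,0.019,-0.05,-0.38,-3,0,0,0.019,-0.05,-0.38,-3.6,0,0,0.019,-0.05,-0.38,-4,0,0,0.019,-0.05,-0.38,-4,0,0,0.019,-0.05,-0.38,-4,0,0,0.019]

```text
time_s: 7.1
eef_pos: [0.5625, -0.1274, 0.0603]
eef_rot: [0.001, 0.781, 0.625, 0.001]
wrist_force: [0.6, 0.3, -0.1]
opening: 0.304
grasp_force: 59.2
```

Run:
```python
from h import *
a=cam('scene'); b=cam('side')
A=a['pixels'][190:320,290:430];B=b['pixels'][120:250,240:380]
im=np.hstack([cv2.resize(p,None,fx=2.8,fy=2.8,interpolation=cv2.INTER_CUBIC) for p in (A,B)]); cv2.imwrite('pics/low.png',im[...,::-1])
w=cam('wrist');cv2.imwrite('pics/w3raw.png',w['pixels'][...,::-1])
o=ctrl.get_obs(); print(o['time_s'],o['eef_pos'],o['wrist_force'],o['torque'])
```

```text
7.25 [ 0.56238162 -0.12737613  0.0603646 ] [-0.59872548  1.37391301  0.08410234] [-0.00905797  0.03267539 -0.02721178]
```

View pics/low.png

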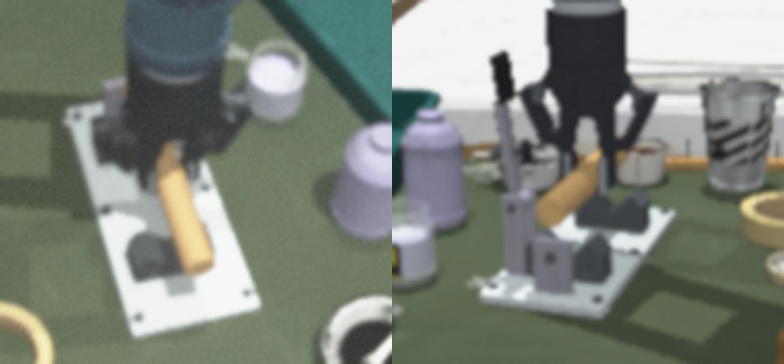

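The left crop (scene) shows the dowel over the near V-block, its near end at (200,262). The right crop (side) shows its far end at (553,212), above the stop at (553,262). I'll check both against the estimate by projection.

Run:
```python
from h import *
a=cam('scene'); b=cam('side')
x=np.array([.9759,-.2184,0]);y=np.array([.2184,.9759,0]);o=np.array([.565,-.109,0]);z=np.array([0,0,1.])
J=lambda p:o+p[0]*x+p[1]*y+p[2]*z
e=ctrl.get_obs()['eef_pos']
ca=lambda p:((p-[290,190])*2.8).round(0).tolist()
cb=lambda p:((p-[240,120])*2.8+[392,0]).round(0).tolist()
D=np.array([e[0],e[1],.075])
print('near end scene',ca(proj(a,D-.1*y)),'far end side',cb(proj(b,D+.1*y)))
for n,p in dict(stoptop=(0,110,60),stopL=(17,110,60),stopR=(-17,110,60),hinge=(46,75,75),nbl=(-36,-80,49),nbr=(36,-80,49)).items(): print(n,ca(proj(a,J(p))),cb(proj(b,J(p))))
# plate corners
for p in [(-56,-125,10),(56,-125,10),(56,125,10),(-56,125,10)]: print(p,ca(proj(a,J(np.array(p)/1)) if 0 else proj(a,J(np.array(p)*.001))),cb(proj(b,J(np.array(p)*.001))))
for n,p in dict(stopL=(17,110,60),stopR=(-17,110,60),nbl=(-24,-80,49),nbr=(24,-80,49),fl=(24,80,49),fr=(-24,80,49)).items(): print(n,ca(proj(a,J(np.array(p)*.001))),cb(proj(b,J(np.array(p)*.001))))
print((D-o)@x,(D-o)@y)
```

```text
near end scene [[201.0, 271.0]] far end side [[551.0, 212.0]]
stoptop [[-96.0, -762.0]] [[916.0, 393.0]]
stopL [[-23.0, -1257.0]] [[1081.0, 415.0]]
stopR [[126.0, 163.0]] [[762.0, 372.0]]
hinge [[-20482781.0, 87903277.0]] [[1467.0, 853.0]]
nbl [[290.0, -341.0]] [[1675.0, -1051.0]]
nbr [[-631.0, -206.0]] [[445.0, -955.0]]
(-56, -125, 10) [[133.0, 332.0]] [[673.0, 210.0]]
(56, -125, 10) [[260.0, 303.0]] [[571.0, 200.0]]
(56, 125, 10) [[176.0, 85.0]] [[476.0, 292.0]]
(-56, 125, 10) [[66.0, 107.0]] [[598.0, 308.0]]
stopL [[144.0, 71.0]] [[522.0, 237.0]]
stopR [[109.0, 78.0]] [[559.0, 242.0]]
nbl [[157.0, 255.0]] [[631.0, 185.0]]
nbr [[211.0, 243.0]] [[586.0, 181.0]]
fl [[159.0, 101.0]] [[528.0, 236.0]]
fr [[109.0, 110.0]] [[579.0, 242.0]]
0.0010552303363052975 -0.018435342975049313
```

Run:
```python
from h import *
a=cam('scene');b=cam('side')
x=np.array([.9759,-.2184,0]);y=np.array([.2184,.9759,0]);o=np.array([.565,-.109,0])
J=lambda P:o+np.array(P,float)@np.array([x,y,[0,0,1]])*.001
def pan(c,x0,y0,w,h,s):
    im=cv2.resize(c['pixels'][y0:y0+h,x0:x0+w],None,fx=s,fy=s,interpolation=cv2.INTER_CUBIC).copy()
    def pl(P,col):
        q=((proj(c,J(P))-[x0,y0]+.5)*s).astype(int); cv2.polylines(im,[q.reshape(-1,1,2)],True,col,1)
    pl([(-56,-125,10),(56,-125,10),(56,125,10),(-56,125,10)],(255,0,0))
    pl([(-17,110,10),(17,110,10),(17,110,60),(-17,110,60)],(255,0,255))
    for s1,yy in((1,80),(-1,-80)): pl([(-36,yy,10),(36,yy,10),(36,yy,49),(24,yy,49),(0,yy,25),(-24,yy,49),(-36,yy,49)],(255,255,0))
    return im
im=np.hstack([pan(a,305,215,85,98,4.6),pan(b,262,180,85,98,4.6)]); cv2.imwrite('pics/ov.png',im[...,::-1])
```

```text
(no output)
```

View pics/ov.png

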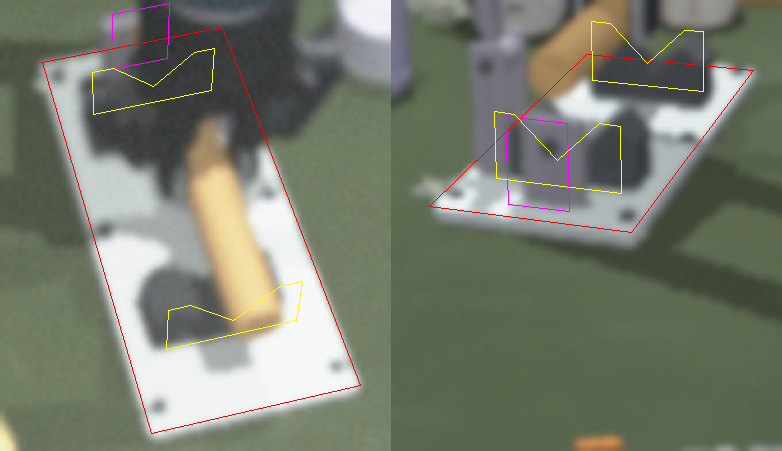

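The plate outline fits, but the overlay shows the V-blocks and stop shifted to -x of the plate's middle by about 10 mm. I'll measure that shift from the block and stop corners.

Run:
```python
from h import *
a=cam('scene');b=cam('side')
x=np.array([.9759,-.2184,0]);y=np.array([.2184,.9759,0]);o=np.array([.565,-.109,0])
inv=lambda P:((P-o)@np.array([x,y,[0,0,1]]).T*1000).round(1).tolist()
A=lambda u,v,z:inv(onz(a,[(305+u/4.6-.5,215+v/4.6-.5)],z))
B=lambda u,v,z:inv(onz(b,[(262+(u-391)/4.6-.5,180+v/4.6-.5)],z))
print('near block left bottom',A(150,346,.01))
print('stop bottom R,L',B(586,212,.01),B(540,207,.01)); print('stop top R,L',B(583,122,.06),B(520,116,.06))
print('far-block right bottom',B(650,190,.01)); print('near block right bottom',B(710,106,.01))
# colour profiles: stop row and wrist view dark block extents
w=cam('wrist'); h=cv2.cvtColor(w['pixels'],cv2.COLOR_RGB2GRAY)
J=lambda P:o+np.array(P,float)@np.array([x,y,[0,0,1]])*.001
print(proj(w,J([(-46,65,49),(-36,65,49),(26,65,49),(36,65,49),(0,65,75)])).round(0).tolist())
r=b['pixels'].astype(int)
for v in (211,216): print(v,r[v,284:312].mean(1).astype(int).tolist())
print(proj(b,J([(-17,110,38),(17,110,38),(-27,110,38)])).round(1).tolist())
```

```text
near block left bottom [[-43.7, -75.8, 10.0]]
stop bottom R,L [[-25.5, 107.8, 10.0]] [[-0.1, 108.8, 10.0]]
stop top R,L [[-24.4, 106.2, 60.0]] [[9.9, 107.6, 60.0]]
far-block right bottom [[-49.1, 71.1, 10.0]]
near block right bottom [[-46.3, -58.2, 10.0]]
[[203.0, 67.0], [228.0, 67.0], [381.0, 66.0], [406.0, 67.0], [316.0, 64.0]]
211 [118, 118, 113, 95, 76, 75, 94, 110, 116, 114, 98, 80, 74, 80, 98, 111, 115, 116, 114, 106, 95, 82, 73, 68, 68, 67, 67, 66]
216 [119, 119, 113, 98, 78, 76, 97, 111, 117, 117, 116, 113, 113, 113, 113, 115, 115, 116, 114, 106, 91, 75, 69, 67, 67, 65, 66, 67]
[[300.0, 214.8], [286.7, 213.3], [304.0, 215.3]]
```

View pics/w3raw.png

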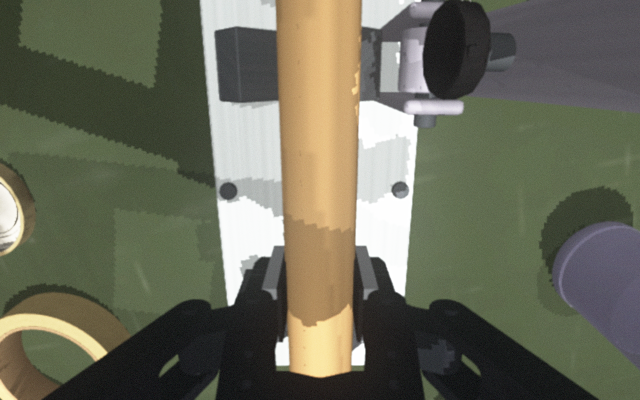

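The view shows the far V-block spanning columns 217–381 at row 65, centred on 299. The plate's middle is at 315, so the jig axis lies about 7.7 mm to -x of the plate's middle, as the corner rays also gave.

>>> move_arm:
  plan: [-0.17,0.04,0,0,0,0,-0.17,0.04,-0.2,0,0,0,-0.17,0.04,-0.4,0,0,0,-0.17,0.04,-0.5,0,0,0,-0.17,0.04,-0.5,0,0,0,-0.17,0.04,-0.5,0,0,0]

```text
time_s: 8.35
eef_pos: [0.5529, -0.125, 0.0338]
eef_rot: [0.0, 0.781, 0.625, 0.0]
wrist_force: [0.8, -0.5, -0.7]
opening: 0.309
grasp_force: 59.2
```

>>> move_arm:
  plan: [0,0,-0.03,0,0,0,0,0,-0.06,0,0,0,0,0,-0.06,0,0,0,0,0,-0.06,0,0,0]

```text
time_s: 8.85
eef_pos: [0.5533, -0.1251, 0.0311]
eef_rot: [0.0, 0.781, 0.625, 0.0]
wrist_force: [1.5, -0.5, -1.5]
opening: 0.303
grasp_force: 59.3
```

>>> move_arm:
  plan: [0,0,-0.02,0,0,0,0,0,-0.02,0,0,0,0,0,-0.02,0,0,0]

```text
time_s: 9.22
eef_pos: [0.5537, -0.1253, 0.0305]
eef_rot: [0.001, 0.781, 0.625, 0.001]
wrist_force: [3.1, -0.7, 4.5]
opening: 0.308
grasp_force: 59.6
```

>>> move_arm:
  plan: [0,0,-0.02,0,0,0,0,0,-0.02,0,0,0,0,0,-0.02,0,0,0]

```text
time_s: 9.6
eef_pos: [0.5539, -0.1254, 0.0302]
eef_rot: [0.001, 0.781, 0.625, 0.001]
wrist_force: [0.6, 0.7, 11.9]
opening: 0.298
grasp_force: 60.6
```

>>> move_arm:
  plan: [0.0,0.0,0.02,0,0,0,0.015,0.065,0.02,0,0,0,0.03,0.13,0.02,0,0,0,0.044,0.195,0.02,0,0,0,0.044,0.195,0.02,0,0,0]

```text
time_s: 10.22
eef_pos: [0.556, -0.116, 0.0303]
eef_rot: [0.001, 0.781, 0.625, 0.0]
wrist_force: [3.8, -2.8, 3.5]
opening: 0.308
grasp_force: 59.5
```

>>> move_arm:
  plan: [0.004,0.02,0,0,0,0,0.009,0.04,0,0,0,0,0.009,0.04,0,0,0,0]

```text
time_s: 10.6
eef_pos: [0.5563, -0.1142, 0.0303]
eef_rot: [0.001, 0.781, 0.625, 0.0]
wrist_force: [3.7, -3.7, 3.2]
opening: 0.306
grasp_force: 59.5
```

>>> move_arm:
  plan: [0.004,0.02,0,0,0,0,0.009,0.04,0,0,0,0,0.009,0.04,0,0,0,0]

```text
time_s: 10.98
eef_pos: [0.5568, -0.1123, 0.0303]
eef_rot: [0.001, 0.781, 0.625, 0.0]
wrist_force: [3.7, -5.0, 4.4]
opening: 0.309
grasp_force: 59.5
```

>>> move_arm:
  plan: [0.02,0.0,0,0,0,0,0.024,0.02,0,0,0,0,0.024,0.02,0,0,0,0]

```text
time_s: 11.35
eef_pos: [0.5569, -0.1115, 0.0303]
eef_rot: [0.001, 0.781, 0.625, -0.001]
wrist_force: [-0.5, -5.2, 7.5]
opening: 0.309
grasp_force: 60.2
```

>>> move_arm:
  plan: [0.004,0.02,0,0,0,0,0.004,0.02,0,0,0,0]

```text
time_s: 11.6
eef_pos: [0.557, -0.1112, 0.0303]
eef_rot: [0.001, 0.781, 0.625, -0.001]
wrist_force: [-0.9, -8.0, 6.4]
opening: 0.307
grasp_force: 60.1
```

>>> move_arm:
  plan: [0.004,0.02,0,0,0,0,0.004,0.02,0,0,0,0]

```text
time_s: 11.85
eef_pos: [0.5571, -0.1112, 0.0303]
eef_rot: [0.001, 0.781, 0.625, -0.002]
wrist_force: [-2.9, -12.6, 5.8]
opening: 0.311
grasp_force: 60.1
```

>>> move_arm:
  plan: [-0.004,-0.02,0,0,0,0,-0.004,-0.02,0,0,0,0]

```text
time_s: 12.1
eef_pos: [0.557, -0.1112, 0.0303]
eef_rot: [0.001, 0.781, 0.625, -0.001]
wrist_force: [-1.2, -8.4, 7.0]
opening: 0.308
grasp_force: 60.1
```

>>> move_arm:
  plan: [0,0,0,0,0,0,0,0,0,0,0,0,0,0,0,0,0,0,0,0,0,0,0,0]
  grip: 60

```text
time_s: 12.6
eef_pos: [0.557, -0.1088, 0.0295]
eef_rot: [-0.0, 0.781, 0.625, -0.0]
wrist_force: [-0.1, 0.7, 0.1]
opening: 0.7
grasp_force: 0.0
```

>>> move_arm:
  plan: [0,0,0.5,0,0,0,0,0,1.5,0,0,0,0,0,2.5,0,0,0,0,0,3.5,0,0,0,0,0,4.5,0,0,0,0,-0.5,4.5,0,0,0,0,-1,4.5,0,0,0,0,-1,4.5,0,0,0]

```text
time_s: 13.6
eef_pos: [0.5571, -0.1604, 0.2547]
eef_rot: [0.0, 0.781, 0.624, -0.0]
wrist_force: [0.3, 0.7, 0.2]
opening: 0.701
grasp_force: 0.0
```

Run:
```python
from h import *
c=cam('wrist'); save(c,'w4.png',1.25); o=ctrl.get_obs(); print(o['time_s'],o['eef_pos'],o['wrist_force'],o['q'])
np.savez('w4.npz',R=c['R'],o=c['o'],K=c['K'],D=c['D'],pix=c['pixels'])
```

```text
13.65 [ 0.5570571  -0.15937496  0.25452479] [-0.25091459  0.12460249 -0.25459128] [-4.83573481e-01  1.72076833e-01  1.56951503e+00  3.19808829e-04
  1.40071940e+00 -2.61420728e-01]
```

View pics/w4.png

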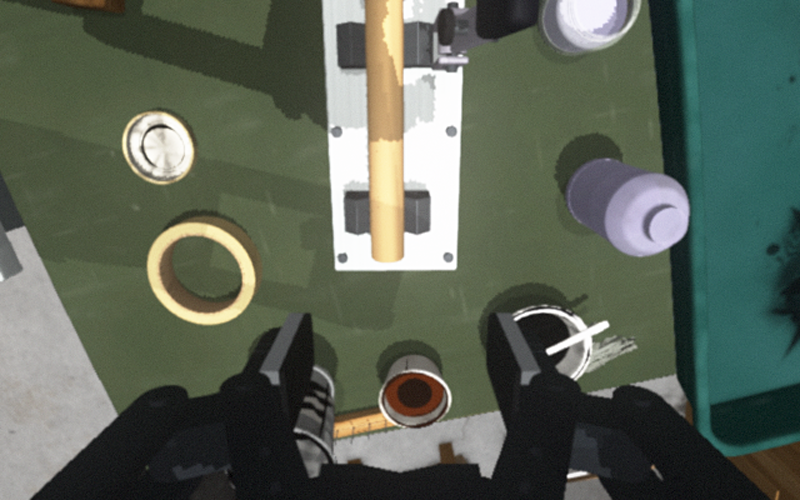

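The dowel lies centred in both V-blocks (near block columns 345–430, dowel 370–404), and its near end is at row 262.

Run:
```python
from h import *
c=dict(np.load('w4.npz'))
x=np.array([.9759,-.2184,0]);y=np.array([.2184,.9759,0]);o=np.array([.5575,-.1073,0])
inv=lambda u,v,z:((onz(c,[(u/1.25,v/1.25)],z)[0]-o)@np.array([x,y,[0,0,1]]).T*1000).round(1).tolist()
print('dowel end top',inv(387,258,.059),'mid',inv(387,262,.045)); print('dowel far edges',inv(366,20,.045),inv(405,20,.045),inv(370,220,.045),inv(404,220,.045))
print('near block front',inv(360,234,.049),'L',inv(345,212,.03),'R',inv(430,212,.03)); print('far block front', inv(350,67,.049)); print('plate',inv(336,270,.01),inv(457,269,.01),inv(336,131,.01),inv(451,131,.01))
a=cam('scene'); save(a,'sc5.png',6,(300,205,400,305)); b=cam('side')
A=a['pixels'][205:295,300:380];B=b['pixels'][145:235,255:335]
cv2.imwrite('pics/s5.png',np.hstack([cv2.resize(p,None,fx=5,fy=5,interpolation=cv2.INTER_CUBIC) for p in(A,B)])[...,::-1])
```

```text
dowel end top [1.4, -94.9, 59.0] mid [0.9, -103.5, 45.0]
dowel far edges [-12.0, 81.6, 45.0] [16.0, 81.4, 45.0] [-12.4, -67.2, 45.0] [15.1, -67.3, 45.0]
near block front [-20.5, -77.8, 49.0] L [-34.3, -64.2, 30.0] R [37.1, -64.4, 30.0]
far block front [-24.2, 49.3, 49.0]
plate [-47.4, -124.1, 10.0] [64.2, -123.5, 10.0] [-41.7, 1.0, 10.0] [55.0, 0.6, 10.0]
```

View pics/s5.png

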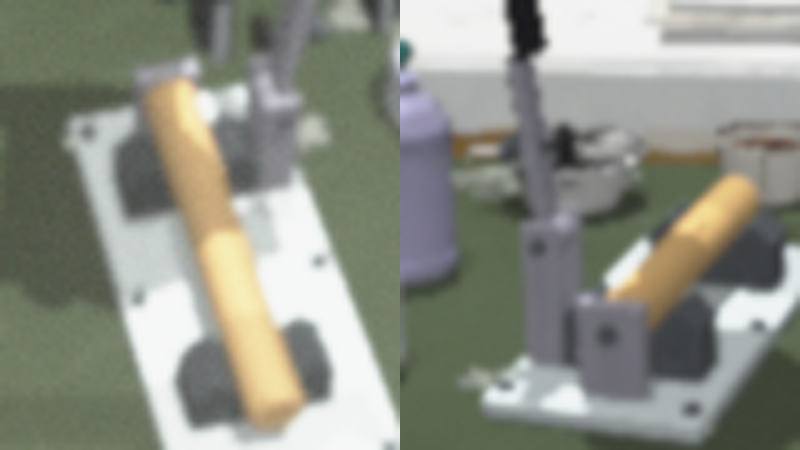

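Both views show the dowel's end against the stop, with no gap. The strap leans slightly to +x. Next I'll shut the fingers and go to the +x side of the grip.

>>> move_arm:
  plan: [0.75,0.6,0,0,0,0,1.5,1.2,0,0,0,0,2.23,1.87,0,0,0,0,2.23,1.87,0,0,0,0,2.23,1.87,0,0,0,0,2.23,1.87,-0.7,0,0,0,2.23,1.87,-1.45,0,0,0,2.23,1.87,-1.45,0,0,0,2.23,1.87,-1.45,0,0,0]
  grip: 0

```text
time_s: 14.88
eef_pos: [0.6692, -0.0664, 0.1841]
eef_rot: [0.001, 0.781, 0.625, 0.001]
wrist_force: [0.5, 0.4, 0.1]
opening: 0.004
grasp_force: 0.0
```

Run:
```python
from h import *
a=cam('scene');b=cam('side')
x=np.array([.9759,-.2184,0]);y=np.array([.2184,.9759,0]);o=np.array([.5588,-.108,0])
J=lambda P:o+np.array(P,float)@np.array([x,y,[0,0,1]])*.001
e=ctrl.get_obs(); print(e['time_s'],e['opening'],e['wrist_force'],'jig',((e['eef_pos']-o)@np.array([x,y,[0,0,1]]).T*1000).round(1))
ims=[]
for c,x0,y0 in((a,310,160),(b,250,95)):
    im=cv2.resize(c['pixels'][y0:y0+110,x0:x0+80],None,fx=5,fy=5,interpolation=cv2.INTER_CUBIC).copy()
    for t,col in((1.5,(255,0,0)),(1.6,(255,255,0)),(1.7,(0,255,255))):
        q=((proj(c,J([(46-r*np.cos(t),65,75+r*np.sin(t)) for r in(0,112,134)]))-[x0,y0]+.5)*5).astype(int); cv2.polylines(im,[q.reshape(-1,1,2)],False,col,1)
    ims.append(im)
cv2.imwrite('pics/s6.png',np.hstack(ims)[...,::-1])
```

```text
14.975 -8.270631573949125e-05 [ 0.18866877 -0.87939444  0.26876076] jig [ 99.4  64.9 185. ]
```

View pics/s6.png

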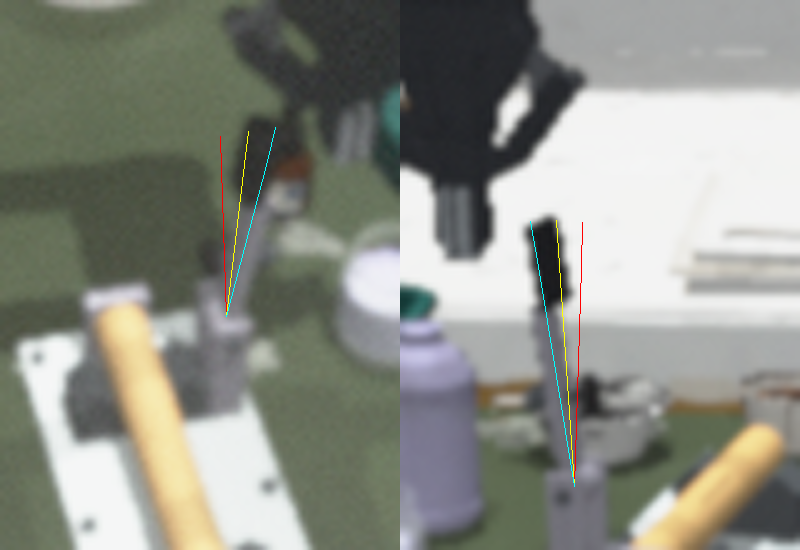

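The strap reads about 1.67 rad in both views, and the shut fingers are at grip height, about 28 mm clear on the +x side. Now I'll push it to -x.

>>> move_arm:
  plan: [-0.29,0.065,0,0,0,0,-0.54,0.12,0,0,0,0,-0.63,0.14,0,0,0,0,-0.73,0.163,0,0,0,0,-0.83,0.185,0,0,0,0,-0.93,0.207,0,0,0,0,-1.02,0.23,0,0,0,0,-1.12,0.25,0,0,0,0,-1.15,0.258,0,0,0,0,-1.15,0.258,0,0,0,0]

```text
time_s: 16.23
eef_pos: [0.6139, -0.0537, 0.1849]
eef_rot: [0.003, 0.781, 0.625, 0.002]
wrist_force: [6.2, -2.1, -0.6]
opening: -0.002
grasp_force: 3.5
```

```bash
cat > j.py <<'E'
from h import *
x=np.array([.9759,-.2184,0]);y=np.array([.2184,.9759,0]);o=np.array([.5588,-.108,0])
e=ctrl.get_obs(); M=np.array([x,y,[0,0,1]]).T; print(e['time_s'],'jig',((e['eef_pos']-o)@M*1000).round(1),'F',(e['wrist_force']@M).round(1))
E
python3 j.py
```

```text
16.225 jig [ 41.9  65.  184.9] F [ 6.6 -0.7 -0.6]
```

>>> move_arm:
  plan: [-0.156,0.035,-0.03,0,0,0,-0.32,0.072,-0.075,0,0,0,-0.47,0.105,-0.135,0,0,0,-0.625,0.14,-0.205,0,0,0,-0.76,0.17,-0.285,0,0,0,-0.9,0.2,-0.38,0,0,0,-1.025,0.23,-0.48,0,0,0,-1.15,0.257,-0.59,0,0,0,-1.15,0.257,-0.59,0,0,0]

```text
time_s: 17.35
eef_pos: [0.5561, -0.0407, 0.1562]
eef_rot: [0.003, 0.781, 0.625, 0.002]
wrist_force: [1.8, -1.2, 6.2]
opening: -0.0
grasp_force: 2.6
```

```bash
python3 j.py
```

```text
17.35 jig [-17.4  65.  156.2] F [ 2.  -0.8  6.2]
```

>>> move_arm:
  plan: [-0.107,0.024,-0.12,0,0,0,-0.225,0.05,-0.25,0,0,0,-0.32,0.072,-0.39,0,0,0,-0.42,0.094,-0.53,0,0,0,-0.51,0.113,-0.66,0,0,0,-0.605,0.135,-0.75,0,0,0,-0.66,0.148,-0.82,0,0,0,-0.68,0.153,-0.84,0,0,0,-0.68,0.153,-0.84,0,0,0]

```text
time_s: 18.48
eef_pos: [0.5247, -0.0338, 0.1149]
eef_rot: [0.005, 0.781, 0.625, 0.004]
wrist_force: [7.3, -0.8, 5.2]
opening: -0.003
grasp_force: 3.9
```

```bash
python3 j.py
```

```text
18.475 jig [-49.5  64.9 114.9] F [7.3 0.9 5.2]
```

>>> move_arm:
  plan: [0,0,-0.05,0,0,0,0,0,-0.1,0,0,0,0,0,-0.15,0,0,0,0,0,-0.2,0,0,0,0,0,-0.2,0,0,0]

```text
time_s: 19.1
eef_pos: [0.5214, -0.033, 0.1034]
eef_rot: [0.002, 0.781, 0.625, 0.001]
wrist_force: [-1.4, -0.8, 7.6]
opening: -0.001
grasp_force: 3.2
```

```bash
python3 j.py
```

```text
19.1 jig [-52.9  65.  103.4] F [-1.2 -1.1  7.6]
```

>>> move_arm:
  plan: [0,0,-0.04,0,0,0,0,0,-0.08,0,0,0,0,0,-0.08,0,0,0]

```text
time_s: 19.48
eef_pos: [0.5209, -0.0328, 0.0992]
eef_rot: [0.001, 0.781, 0.625, 0.001]
wrist_force: [-2.9, -0.7, 6.7]
opening: -0.002
grasp_force: 3.3
```

>>> move_arm:
  plan: [0,0,-0.04,0,0,0,0,0,-0.08,0,0,0,0,0,-0.08,0,0,0]

```text
time_s: 19.85
eef_pos: [0.5206, -0.0327, 0.095]
eef_rot: [0.001, 0.781, 0.625, 0.001]
wrist_force: [-2.6, -1.0, 7.1]
opening: -0.0
grasp_force: 3.3
```

>>> move_arm:
  plan: [0,0,-0.04,0,0,0,0,0,-0.08,0,0,0,0,0,-0.08,0,0,0]

```text
time_s: 20.23
eef_pos: [0.5201, -0.0325, 0.0907]
eef_rot: [0.001, 0.781, 0.625, 0.0]
wrist_force: [-3.8, -0.1, 8.1]
opening: 0.003
grasp_force: 4.3
```

>>> move_arm:
  plan: [0,0,-0.03,0,0,0,0,0,-0.06,0,0,0,0,0,-0.06,0,0,0]

```text
time_s: 20.6
eef_pos: [0.5196, -0.0324, 0.0876]
eef_rot: [0.0, 0.781, 0.625, -0.0]
wrist_force: [-5.7, 0.3, 9.0]
opening: 0.0
grasp_force: 4.6
```

>>> move_arm:
  plan: [0,0,-0.03,0,0,0,0,0,-0.06,0,0,0,0,0,-0.06,0,0,0]

```text
time_s: 20.98
eef_pos: [0.5193, -0.0323, 0.0844]
eef_rot: [-0.0, 0.781, 0.625, -0.0]
wrist_force: [-6.8, 0.8, 8.8]
opening: 0.001
grasp_force: 4.9
```

>>> move_arm:
  plan: [-0.03,0.007,-0.02,0,0,0,-0.03,0.007,-0.05,0,0,0,-0.03,0.007,-0.05,0,0,0]

```text
time_s: 21.35
eef_pos: [0.519, -0.0323, 0.0824]
eef_rot: [0.001, 0.781, 0.625, 0.0]
wrist_force: [-3.7, 0.5, 8.3]
opening: 0.001
grasp_force: 4.6
```

>>> move_arm:
  plan: [0,0,-0.03,0,0,0,0,0,-0.05,0,0,0,0,0,-0.05,0,0,0]

```text
time_s: 21.72
eef_pos: [0.5189, -0.0323, 0.0801]
eef_rot: [0.001, 0.781, 0.625, 0.0]
wrist_force: [-5.2, 0.8, 9.8]
opening: 0.002
grasp_force: 6.1
```

>>> move_arm:
  plan: [0,0,-0.03,0,0,0,0,0,-0.05,0,0,0,0,0,-0.05,0,0,0]

```text
time_s: 22.1
eef_pos: [0.5188, -0.0323, 0.0779]
eef_rot: [0.001, 0.781, 0.625, 0.0]
wrist_force: [-6.9, 1.2, 13.1]
opening: 0.0
grasp_force: 7.8
```

>>> move_arm:
  plan: [0,0,-0.03,0,0,0,0,0,-0.04,0,0,0,0,0,-0.04,0,0,0]

```text
time_s: 22.48
eef_pos: [0.5188, -0.0323, 0.0762]
eef_rot: [0.001, 0.781, 0.625, 0.0]
wrist_force: [-8.4, 0.1, 16.1]
opening: -0.004
grasp_force: 9.3
```

>>> move_arm:
  plan: [0,0,0.1,0,0,0,0,0,0.3,0,0,0,0,0,0.8,0,0,0,0,0,1.6,0,0,0,0,0,2.4,0,0,0,-0.3,0,3,0,0,0,-0.8,0,3,0,0,0,-1.4,-0.3,3,0,0,0,-1.4,-0.3,3,0,0,0]

```text
time_s: 23.6
eef_pos: [0.4474, -0.0473, 0.2241]
eef_rot: [0.001, 0.781, 0.624, 0.0]
wrist_force: [0.3, 0.6, -0.5]
opening: 0.002
grasp_force: 0.0
```

Run:
```python
from h import *
a=cam('scene');b=cam('side')
A=a['pixels'][205:305,300:380];B=b['pixels'][155:255,255:335]
cv2.imwrite('pics/s7.png',np.hstack([cv2.resize(p,None,fx=5,fy=5,interpolation=cv2.INTER_CUBIC) for p in(A,B)])[...,::-1])
x=np.array([.9759,-.2184,0]);y=np.array([.2184,.9759,0]);o=np.array([.5588,-.108,0])
J=lambda P:o+np.array(P,float)@np.array([x,y,[0,0,1]])*.001
for t in(0,.05,.1): print(t,((proj(b,J([(46-134*np.cos(t),75,75+134*np.sin(t))]))-[255,155]+.5)*5+[400,0]).round(),((proj(a,J([(46-134*np.cos(t),55,75+134*np.sin(t))]))-[300,205]+.5)*5).round())
e=ctrl.get_obs();print(e['time_s'],e['eef_pos'],e['wrist_force'])
```

```text
0 [[804. 220.]] [[ 24. 158.]]
0.05 [[804. 207.]] [[ 24. 149.]]
0.1 [[803. 193.]] [[ 25. 141.]]
23.7 [ 0.44889408 -0.04714266  0.22420055] [1.35872146 0.36545566 1.1057541 ]
```

View pics/s7.png

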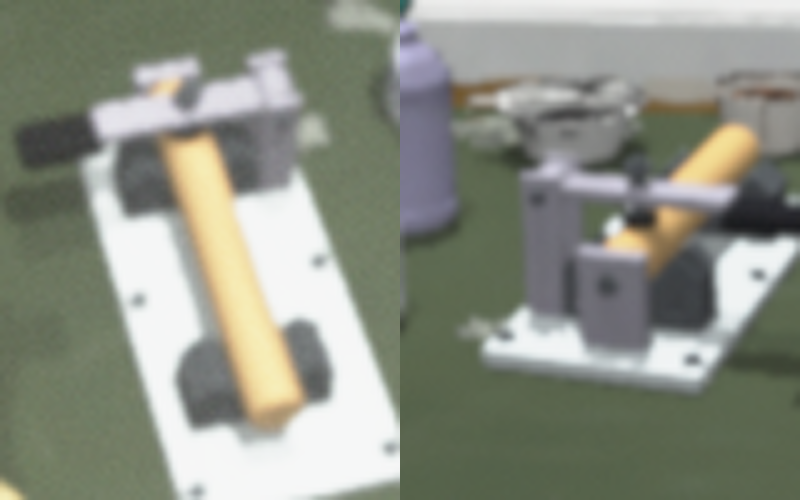

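The strap lies level over the dowel with its pad pressed on it, and the dowel's end is still against the stop. The robot is clear of everything.

```bash
python3 -c "
from bench import ctrl
print(ctrl.hand_in())"
```

```text
the job is handed in; nothing more can be done
None
```

The dowel is in the V-blocks, pushed home against the end stop and held by the strap; I handed the job in at about 24 s. My last press on the grip was 16 N, just over the 13–15 N you gave, which I estimate left the pad at 10–18 N (not measured).

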